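# Put away the washed sample cups

## Task

Put away the washed ware drying on the mat: nest the round tapered cup fully home in the stack of round cups, and the square tapered cup fully home in the stack of square cups. The straight-sided white beaker nests in neither, so set it down gently, upright, on the floor of the pink tray beside the flasks. Leave both stacks standing upright where they are, and do not disturb the flasks, bottle, dishes or pen.

Things in the scene. Friction and masses are not known exactly. Their poses are not given: they have to be found in the camera images.
- round_cup_mid (a point): loose round tapered cup, off-white plastic, 45 g, upright on the mat; point on its axis half-way up (35 mm), z up. 70 mm tall, foot 39 mm wide, upright lip band (top 18 mm) 66 mm wide; mouth 62 mm inside. Inner floor 22 mm above the foot: cups nest with 2 mm play until foot rests on floor, 22 mm above the cup below, band bottom then 4 mm over the lower rim
- square_cup_mid (a point): loose square tapered cup, cut corners, same plastic, 45 g, upright on the mat; point on its axis half-way up (35 mm), x, y square to its flats. 70 mm tall, foot 35 mm wide, upright lip band (top 18 mm) 62 mm across flats, 79 mm across corners; mouth 57 mm inside, floor 22 mm up. Nests like the round ones, 22 mm above the cup below, with sides parallel to the stack's (any quarter turn)
- beaker_mid (a point): the straight-sided beaker, glazed white, 110 g, upright on the mat, with a small spout that stands 6 mm out at the rim on its +x side; the point is on its axis half-way up. 75 mm tall, 66 mm outer diameter from foot to rim, wall 3 mm; it fits into no cup
- round_stack_rim (a point): the centre of the mouth, at rim height, of the top cup of the round stack (two loose round cups nested upright on the bench, like the loose round cup; rim 92 mm above the bench), z up
- square_stack_rim (a point): the centre of the mouth, at rim height, of the top cup of the square stack (two loose square cups nested upright on the bench, like the loose square cup; rim 92 mm above the bench); x and y square to its flat sides, z up
- tray: the pink plastic tray, fixed, 300 mm (its x) by 220 mm (its y) outside with a 8 mm lip round the top, 60 mm tall, walls and floor 4 mm; origin at the centre of its underside, z up. The three flasks stand along its +y half; the -y half is empty
- flask0_mid (a point): pinkish clear conical flask, 60 g, 51 mm wide at the foot, 87 mm tall, standing in the tray; the point is half-way up, z up
- flask1_mid (a point): a second such flask in the tray
- flask2_mid (a point): a third such flask in the tray
- wash_bottle_mid (a point): white wash bottle, 72 mm across, about 205 mm tall with its spout, standing on the far side of the bench; the point is 80 mm above its foot, z up
- dish0: closed petri dish 60 mm across, 15 mm high, lying near the stacks; origin at the centre of its underside
- dish1: closed petri dish 60 mm across, 15 mm high, on the far side; origin at the centre of its underside
- marker: green marker pen, 133 mm long, 15 mm thick, lying just beyond the far edge of the mat; origin under its middle, x along the pen
Mind the look-alikes: they are no part of the job. Leave any green, turquoise or yellow look-alike of the part that bears square_cup_mid alone.

How it is judged:
By the outcome, as a careful person would: the job done as asked, in the order asked, and still so for the second after the job is handed in, with the robot touching nothing.
It also fails if it takes over 72 s, if anything falls off the work surface, if the arm or the gripper's body presses on something with over 40 N, if the wrist force passes 120 N, or if a joint passes its speed limit or range.

## Robot

A 7-joint arm with a two-finger parallel gripper is mounted at the origin on the work surface. World frame = base frame: x ahead of the robot, y to its left, z up, the work surface at z = 0. Lengths are in m, angles in degrees, forces in N, time in s.
With the tool pointing down it reaches from about 0.4 to 0.875 m from the base axis. Payload 4.4 kg.
Tool frame: the origin (TCP) lies midway between the tips of the shut fingers; the grasp point (between the pads) lies 19 mm behind it (env.grip_depth is the distance from the TCP to the grasp point, in m); x points along the fingers, z is the direction in which the jaws open and shut, and the axes are right-handed (so a half turn about x gives the same grasp; the last joint's range is limited). The gripper opens to 85 mm and grips with 20 to 120 N. Pads are 22 mm wide; open, the fingers measure 114 mm over their backs; the gripper's body (76 mm by 85 mm) begins 54 mm behind the grasp point. The pads swing forward as they close: fully open they stand 13 mm farther back than shut.
Start: joints at [62.235, 36.005, 2.206, 86.941, -1.547, 57.084, -1.146], TCP at [0.264, -0.594, 0.231] pointing down, gripper open.
Joint ranges: [-175.42, 175.42], [-21.48, 121.26], [-71.46, 75.88], [10.55, 141.38], [-63.04, 243.04], [13.31, 113.54], [-168.57, 168.57]. Speed limits (degrees/s): [147.25, 147.25, 180, 180, 180, 180, 180].

## Interface

Orientations are given as a 3x3 rotation matrix whose columns are the frame's x, y, z axes.
In Python, from rig import env, cams, finder gives the robot as it stands.
- The arm moves only by the shell command python3 -m inch 'ROWS' [OPENING] [FORCE]. ROWS is JSON, a list of rows, each an object with "xyz": the shift along the tool's x, y, z in mm, a list of three; "angular": the turn, a rotation vector about the tool's x, y, z in degrees, a list of three. In form: [{"xyz": [tx, ty, tz], "angular": [ax, ay, az]}, ...]. A call has exactly 10 rows; each row shifts and turns the pose as measured when the row begins, along the tool's axes as they then stand; what a row does not reach is not made up. A row lasts 1/8 s, in which the tool goes at most 62.5 mm and 10.7 degrees, less where a joint would pass 70% of its speed; a pose out of reach is approached as far as the arm can. A call is refused whole if a number of a shift passes 62.5 or a number of a turn 10.7, either way. A call with a gripper value outside its range is refused whole. OPENING is the opening in per cent of the stroke, from 0 (shut) to 100 (fully open), set as the call begins (- or left out, the last holds). The fingers move at their own pace and stop on an object; FORCE is the grip in N (left out, the last holds). Time passes only in rows, so rows that do not move let the fingers close, or fill a call up. It gives the time, the measured TCP pose, the force and the opening at its end, in the units of the state.
- env.get_state(): the state, without advancing time (a new reading comes with each control period).
- cams.read_camera(name): name is "scene" or "top"; returns a dict with "frame" (384x512x3 uint8, red, green, blue), "camera_matrix" (3x3 intrinsics, pixels), "R" (3x3) and "t" (3): a world point X has camera coordinates R X + t. Camera axes: x right, y down, z forward; pixel columns grow to the right and rows downward; lengths in m; the calibration is good to about 2 mm. A picture is of the moment at which its call begins. There is no depth.
- env.finish_job(): hands the job in, once; it reports no verdict.
Trained networks look in the newest picture that a camera, given by its name, has taken for a name from the list of things; names that differ only in an ending like _2 or _b are one class to them, and where a whole thing is asked for, a point or a joint stands for the part that bears it (a point fixed in the world has none). Each returns a list of dicts, best first, with "p" (0 to 1); they miss things now and then, are a little off and sometimes report something else, mostly with a low value. They report only what shows in the picture. A call takes as long as a camera call. They do not tell look-alikes from the thing itself.
- finder.boxes_of(camera, query): "centre" ([x, y, z] in m, in world coordinates, good to about 4 mm: the middle of the surface that is visible of it).
- finder.outline_of(camera, query): "region" (384x512 bool, what is visible of it).
- finder.mark_of(camera, query): "centre" ([x, y, z] in m, in world coordinates, good to about 4 mm: a listed point, or the origin of a listed thing).
The state is a dict: "time": time; "qpos": joint angles; "joint_vel": joint speeds; "tau": joint torques, N m; "tcp_pos": TCP position; "orientation": TCP orientation; "wrist_force": force on the tool from outside, world axes, zero at the start; "wrist_torque": the same for the moment, N m; "finger_gap": finger opening in m.
Only numpy, scipy, OpenCV 4.12 (cv2) and the standard library are available. Lean on these libraries where they do the work, as an engineer would, in place of code of your own. Each camera call takes 0.05 s, during which the arm holds its last target. There are 200 camera calls.

## Working session

There is one attempt and no reset: what is moved stays moved. The work goes in short steps, Python scripts to look and compute and a shell command to move; the robot and the scene stay as the last step left them, time stands still between calls to the robot, and variables do not carry over. Pictures are saved under pics/ and viewed, about 8 in all and at most 12, crops included, and the job is handed in when it is done.

```bash
ls; mkdir -p pics
python3 - <<'E'
from rig import env,cams,finder
import cv2,numpy as np
for c in ("scene","top"):
    r=cams.read_camera(c); cv2.imwrite(f"pics/{c}0.png",r["frame"][:,:,::-1])
    print(c,(-r["R"].T@r["t"]).round(3),r["R"][2].round(2))
    for n in ["round_cup_mid","square_cup_mid","beaker_mid","round_stack_rim","square_stack_rim","tray","flask0_mid","wash_bottle_mid","dish0","marker"]:
        print(n,[(np.round(d["centre"],3).tolist(),round(d["p"],2)) for d in finder.mark_of(c,n)[:5]])
s=env.get_state();print(s)
E
```

```text
pics
scene [ 0.818 -0.517  0.886] [-0.26  0.54 -0.8 ]
round_cup_mid [([0.62, 0.067, 0.034], 0.81)]
square_cup_mid [([0.328, -0.307, 0.032], 0.88), ([0.614, -0.047, 0.034], 0.81), ([0.497, -0.419, 0.038], 0.71), ([0.49, -0.071, 0.031], 0.63), ([0.294, -0.193, 0.032], 0.61)]
beaker_mid [([0.448, 0.122, 0.041], 0.57), ([0.797, 0.145, 0.0], 0.22)]
round_stack_rim [([0.45, -0.247, 0.089], 0.86)]
square_stack_rim [([0.579, -0.298, 0.09], 0.7)]
tray [([0.52, 0.371, -0.002], 0.68), ([0.45, -0.246, 0.091], 0.39)]
flask0_mid [([0.796, 0.145, -0.001], 0.68), ([0.426, 0.437, 0.044], 0.51)]
wash_bottle_mid [([0.786, -0.195, 0.08], 0.55)]
dish0 [([0.544, -0.152, -0.003], 0.68), ([0.428, 0.439, 0.046], 0.2)]
marker [([0.752, -0.034, -0.002], 0.76)]
top [0.396 0.019 1.328] [ 0.12  0.01 -0.99]
round_cup_mid [([0.619, 0.064, 0.038], 0.61)]
square_cup_mid [([0.492, -0.071, 0.035], 0.98), ([0.496, -0.419, 0.035], 0.88), ([0.294, -0.195, 0.037], 0.77), ([0.326, -0.308, 0.033], 0.61), ([0.614, -0.047, 0.036], 0.56)]
beaker_mid [([0.444, 0.124, 0.037], 0.63), ([0.618, 0.07, 0.037], 0.22)]
round_stack_rim [
[... 516 characters left out ...]
1931, -1.14607871]), 'joint_vel': array([-0.01558215,  0.08994753,  0.01764487, -0.08755322,  0.04339071,
       -0.06125028, -0.05919459]), 'tau': array([-1.72418886e-04, -5.63279915e+01,  1.22652758e+00, -1.93780500e+01,
        1.11962206e-02,  1.81617550e-03, -2.78562538e-05]), 'tcp_pos': array([ 0.26439694, -0.59382839,  0.23133454]), 'orientation': array([[ 7.19965301e-05,  9.13566871e-01,  4.06688538e-01],
       [-3.99927860e-05,  4.06688542e-01, -9.13566871e-01],
       [-9.99999997e-01,  4.95090371e-05,  6.58162482e-05]]), 'wrist_force': array([-0.5353189 , -0.18789788, -0.86145346]), 'wrist_torque': array([-0.02905383, -0.01406681,  0.05226015]), 'finger_gap': 0.08581898801719301}
```

View both.

Run:
```python
import cv2
for c in ("scene","top"):
    cv2.imwrite(f"pics/{c}0b.png",cv2.resize(cv2.imread(f"pics/{c}0.png"),(800,600),interpolation=cv2.INTER_CUBIC))
```

```text
(no output)
```

View pics/scene0b.png

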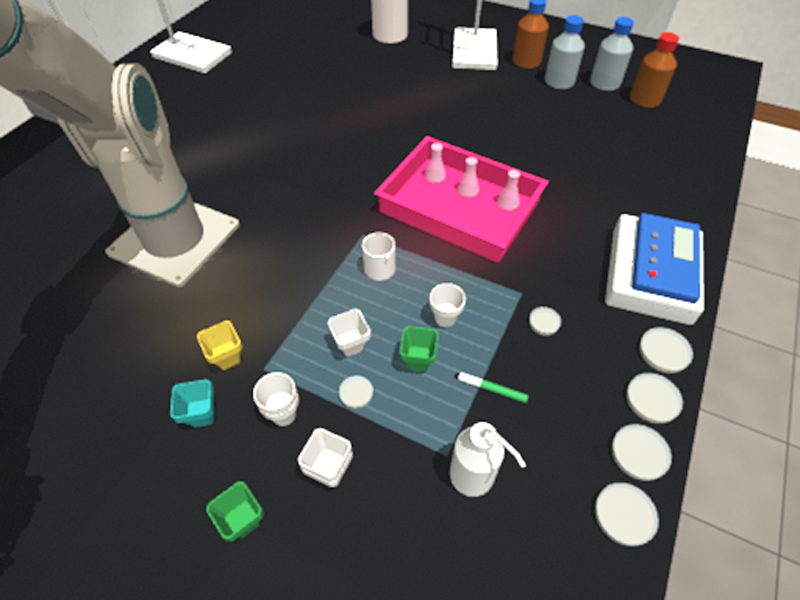

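View pics/top0b.png

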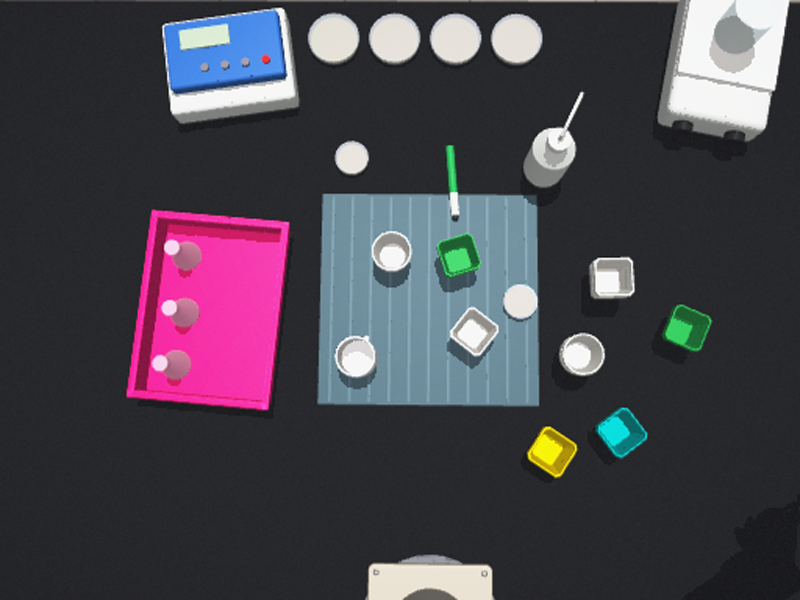

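Top picture (800x600): white round cup at (391,252), round stack (582,355), white square cup (474,332), square stack (612,278), beaker (355,357) with its spout pointing up and to the right, tray at left with flasks on its left side.
Square-cup candidates: white loose (474,332), greens (459,255) and (687,328), turquoise (622,433), yellow (552,452), white stack (612,278). I choose (474,332), white on the mat. Next I measure in rectified planes and check one crop.

```bash
cat > meas.py <<'E'
import numpy as np,cv2
from rig import env,cams,finder
def rect(r,cx,cy,z,half=.06,n=480):
    # metric view of plane z: image col = -y, row = -x
    s=2*half/n
    u,v=np.meshgrid(np.arange(n),np.arange(n))
    X=np.stack([cx+half-v*s,cy+half-u*s,np.full(u.shape,z)],-1)@r["R"].T+r["t"]
    p=X@np.array(r["camera_matrix"]).T; p=(p[...,:2]/p[...,2:]).astype(np.float32)
    return cv2.remap(r["frame"],p[...,0],p[...,1],cv2.INTER_CUBIC)
def tow(cx,cy,u,v,half=.06,n=480):
    s=2*half/n; return np.array([cx+half-v*s,cy+half-u*s])
E
python3 - <<'E'
from meas import *
L=dict(round=(.62,.067,.07),square=(.491,-.071,.07),rst=(.452,-.246,.092),sst=(.577,-.297,.092),beaker=(.446,.123,.075))
rows=[]
for c in ("top","scene"):
    r=cams.read_camera(c)
    ims=[]
    for k,(x,y,z) in L.items():
        im=rect(r,x,y,z)[:,:,::-1].copy()
        for d in (-.03,0,.03):
            p=int(240+d/.12*480); cv2.line(im,(p,0),(p,479),(0,0,255),1); cv2.line(im,(0,p),(479,p),(0,0,255),1)
        ims.append(cv2.resize(im,(260,260)))
    ims.append(np.zeros_like(ims[0]))
    im=np.vstack([np.hstack(ims[:3]),np.hstack(ims[3:])]);cv2.imwrite(f"pics/rect_{c}.png",im)
E
```

```text
(no output)
```

View pics/rect_top.png

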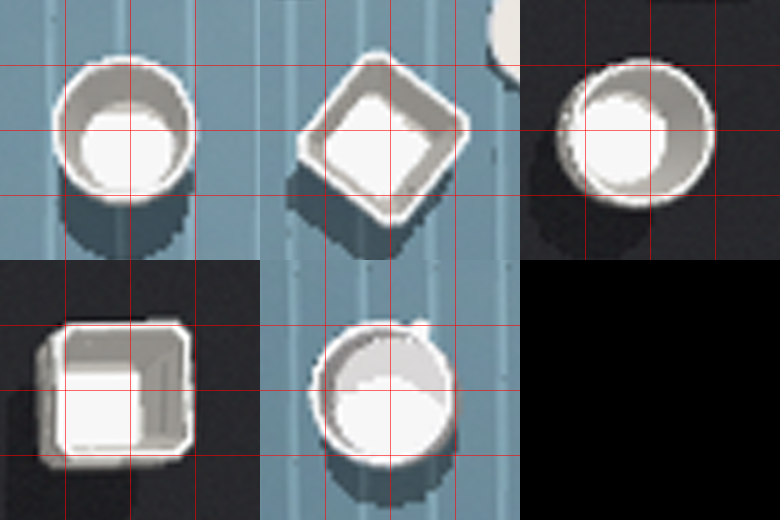

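View pics/rect_scene.png

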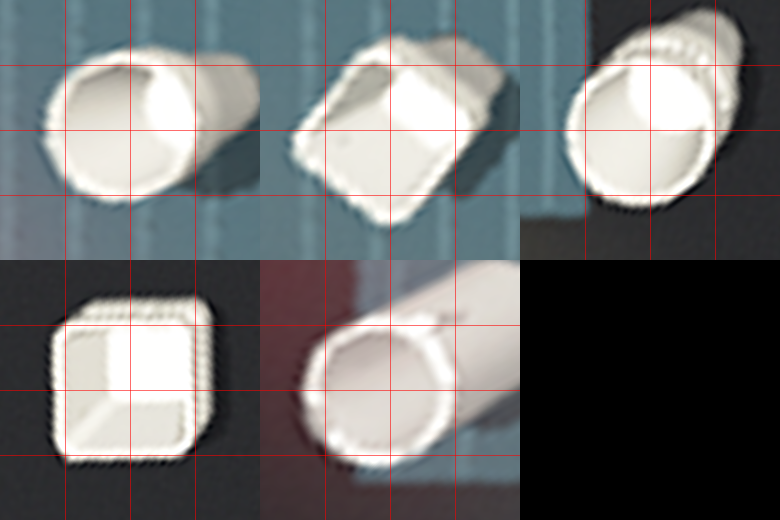

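Both rectified crops show the chosen white square loose cup (rotated about 45°), round cup, both stacks and the beaker spout, all within 5 mm of the network marks. The cameras differ by a constant ~3 mm, so I use their average. Next come the yaw angles and the tray.

Run:
```python
from meas import *
r=cams.read_camera("top")
def yaw(c,z,dirs,thr):
    im=cv2.cvtColor(rect(r,*c,z),cv2.COLOR_RGB2GRAY); m=im>thr
    n,l,s,_=cv2.connectedComponentsWithStats(m.astype(np.uint8)); k=l[200:300,200:300]; k=np.bincount(k[k>0]).argmax()
    cn=max(cv2.findContours((l==k).astype(np.uint8),0,cv2.CHAIN_APPROX_NONE)[0],key=cv2.contourArea)
    P=tow(*c,cn[:,0,0].astype(float),cn[:,0,1].astype(float)).T
    c0=(P.max(0)+P.min(0))/2
    for d in dirs:
        a=np.radians(d);nrm=np.array([np.cos(a),np.sin(a)]);t=np.array([-nrm[1],nrm[0]])
        for _ in range(3):
            h=(P-c0)@nrm; w=(P-c0)@t
            q=P[(abs(w)<.018)&(h>.02)]
            f=cv2.fitLine(q.astype(np.float32),cv2.DIST_HUBER,0,1e-4,1e-4).ravel()
            t=f[:2]*np.sign(f[:2]@t); nrm=np.array([t[1],-t[0]])
        print(d,"-> az",np.degrees(np.arctan2(nrm[1],nrm[0])).round(2),"edge n.p",round(float(f[2:]@nrm),4),len(q))
print("loose");yaw((.487,-.067),.07,(50,-40,140,-130),195)
print("stack");yaw((.577,-.295),.092,(0,-90,90,180),110)
t=r["frame"].astype(int); m=((t[...,0]>150)&(t[...,1]<90)&(t[...,2]>60)).astype(np.uint8)
fin=max(cv2.findContours(m,0,cv2.CHAIN_APPROX_NONE)[0],key=cv2.contourArea)
K=np.array(r["camera_matrix"]);C=-r["R"].T@r["t"]
d=np.c_[fin[:,0],np.ones(len(fin))]@np.linalg.inv(K).T@r["R"]
P=C+d*((.06-C[2])/d[:,2])[:,None]
print("tray",cv2.minAreaRect((P[:,:2]*1000).astype(np.float32)))
for i in range(3): print([(np.round(q["centre"],3).tolist(),round(q["p"],2)) for q in finder.mark_of("top",f"flask{i}_mid")[:4]])
```

```text
loose
50 -> az 51.27 edge n.p 0.2716 93Traceback (most recent call last):
  File "<stdin>", line 17, in <module>
  File "<stdin>", line 14, in yaw
cv2.error: OpenCV(4.12.0) /io/opencv/modules/imgproc/src/linefit.cpp:50: error: (-215:Assertion failed) count > 0 in function 'fitLine2D_wods'
```

Run:
```python
from meas import *
r=cams.read_camera("top")
def yaw(c,z,dirs,f):
    im=cv2.GaussianBlur(rect(r,*c,z),(0,0),2).astype(int); m=f(im)
    n,l,s,_=cv2.connectedComponentsWithStats(m.astype(np.uint8)); k=l[200:300,200:300]; k=np.bincount(k[k>0]).argmax()
    cn=max(cv2.findContours((l==k).astype(np.uint8),0,cv2.CHAIN_APPROX_NONE)[0],key=cv2.contourArea)
    P=tow(*c,cn[:,0,0].astype(float),cn[:,0,1].astype(float)).T
    c0=(P.max(0)+P.min(0))/2
    for d in dirs:
        a=np.radians(d);nrm=np.array([np.cos(a),np.sin(a)]);t=np.array([-nrm[1],nrm[0]])
        h=(P-c0)@nrm; w=(P-c0)@t
        q=P[(abs(w)<.018)&(h>.02)]
        if len(q)<20: print(d,"few");continue
        f=cv2.fitLine(q.astype(np.float32),cv2.DIST_HUBER,0,1e-4,1e-4).ravel()
        t=f[:2]*np.sign(f[:2]@t); nrm=np.array([t[1],-t[0]])
        print(d,"-> az",np.degrees(np.arctan2(nrm[1],nrm[0])).round(2),"edge off",round(float((f[2:]-np.array(c))@nrm),4),len(q))
print("loose");yaw((.487,-.067),.07,(50,-40,140,-130),lambda i:i[...,2]-i[...,0]<12)
print("stack");yaw((.577,-.295),.092,(0,-90,90,180),lambda i:i.sum(-1)>300)
t=r["frame"].astype(int); m=((t[...,0]>120)&(t[...,1]<90)&(t[...,2]>50)).astype(np.uint8)
fin=max(cv2.findContours(m,0,cv2.CHAIN_APPROX_NONE)[0],key=cv2.contourArea)
K=np.array(r["camera_matrix"]);C=-r["R"].T@r["t"]
d=np.c_[fin[:,0],np.ones(len(fin))]@np.linalg.inv(K).T@r["R"]
P=C+d*((.06-C[2])/d[:,2])[:,None]
print("tray",cv2.minAreaRect((P[:,:2]*1000).astype(np.float32)))
for i in range(3): print([(np.round(q["centre"],3).tolist(),round(q["p"],2)) for q in finder.mark_of("top",f"flask{i}_mid")[:4]])
print(env.get_state()["time"])
```

```text
loose
50 -> az 51.72 edge off 0.0298 119
-40 -> az -37.61 edge off 0.0316 120
140 -> az 142.14 edge off 0.0311 121
-130 -> az -127.99 edge off 0.0314 123
stack
0 -> az 0.0 edge off 0.0315 144
-90 -> az -88.06 edge off 0.0313 143
90 -> az 93.21 edge off 0.0399 143
180 -> az -176.99 edge off 0.0349 144
tray ((522.6456909179688, 373.23187255859375), (238.1352996826172, 317.3401184082031), 85.2862319946289)
[([0.427, 0.442, 0.047], 0.53)]
[([0.518, 0.432, 0.053], 0.7)]
[([0.618, 0.431, 0.048], 0.74)]
1.45
```

```bash
cat > go.py <<'E'
import sys,numpy as np
from rig import env
# usage: go.py x y z jaw_azimuth -> shift in tool mm, turn about tool x (deg), modulo 180
s=env.get_state();R=np.array(s["orientation"]);p=s["tcp_pos"]
x,y,z,a=map(float,sys.argv[1:5])
d=R.T@(np.array([x,y,z])-p)*1000
cur=np.degrees(np.arctan2(R[1,2],R[0,2])); t=-(a-cur); t=(t+90)%180-90
print("tcp",p.round(4),"shift",d.round(1),"turn_x",t.round(1),"jaw az",cur.round(1),"tilt",np.round(R[:,0],3),"F",np.round(s["wrist_force"],1),"gap",round(s["finger_gap"],4),"t",s["time"],"q",np.round(s["qpos"],0))
E
python3 -m inch '[{"xyz":[0,47,-36],"angular":[0,0,0]},{"xyz":[0,47,-36],"angular":[0,0,0]},{"xyz":[0,47,-36],"angular":[0,0,0]},{"xyz":[0,47,-36],"angular":[0,0,0]},{"xyz":[0,47,-36],"angular":[0,0,0]},{"xyz":[0,47,-36],"angular":[0,0,0]},{"xyz":[0,47,-36],"angular":[0,0,0]},{"xyz":[0,47,-36],"angular":[0,0,0]},{"xyz":[0,47,-36],"angular":[0,0,0]},{"xyz":[0,47,-36],"angular":[0,0,0]}]' 100 30; python3 go.py .62 .07 .12 -66
```

```text
time: 2.7
tcp_pos: [0.5569, -0.0665, 0.231]
orientation: [[0.006, 0.918, 0.396], [-0.007, 0.396, -0.918], [-1.0, 0.002, 0.009]]
wrist_force: [1.1, -0.1, -0.8]
finger_gap: 0.0857
tcp [ 0.5569 -0.0665  0.231 ] shift [ 110.3  111.7 -101.3] turn_x -0.7 jaw az -66.7 tilt [ 0.006 -0.007 -1.   ] F [ 1.1 -0.1 -0.8] gap 0.0857 t 2.7 q [  3.  28.   1. 102.   0.  49. -63.]
```

```bash
python3 -m inch '[{"xyz":[10,37,-34],"angular":[0,0,0]},{"xyz":[20,37,-34],"angular":[0,0,0]},{"xyz":[30,37,-33],"angular":[0,0,0]},{"xyz":[30,0,0],"angular":[0,0,0]},{"xyz":[20,0,0],"angular":[0,0,0]},{"xyz":[0,0,0],"angular":[0,0,0]},{"xyz":[0,0,0],"angular":[0,0,0]},{"xyz":[0,0,0],"angular":[0,0,0]},{"xyz":[0,0,0],"angular":[0,0,0]},{"xyz":[0,0,0],"angular":[0,0,0]}]' 100 30; python3 go.py .62 .07 .043 -66
```

```text
time: 3.95
tcp_pos: [0.627, 0.0823, 0.1216]
orientation: [[0.017, 0.915, 0.404], [-0.003, 0.404, -0.915], [-1.0, 0.014, 0.01]]
wrist_force: [-0.7, -0.2, -0.3]
finger_gap: 0.0854
tcp [0.627  0.0823 0.1216] shift [ 78.6 -12.5   7.7] turn_x -0.2 jaw az -66.2 tilt [ 0.017 -0.003 -1.   ] F [-0.7 -0.2 -0.3] gap 0.0854 t 3.95 q [-10.  41.   0.  97.   0.  41. -76.]
```

```bash
cat >> go.py <<'E'
w=R.T@np.cross(R[:,0],[0,0,-1]); print("level turn y,z deg",np.degrees(w[1:]).round(2))
E
python3 -m inch '[{"xyz":[0,-12,7],"angular":[0,0.5,-0.8]},{"xyz":[0,0,0],"angular":[0,0,0]},{"xyz":[0,0,0],"angular":[0,0,0]},{"xyz":[20,0,0],"angular":[0,0,0]},{"xyz":[20,0,0],"angular":[0,0,0]},{"xyz":[20,0,0],"angular":[0,0,0]},{"xyz":[10,0,0],"angular":[0,0,0]},{"xyz":[0,0,0],"angular":[0,0,0]},{"xyz":[0,0,0],"angular":[0,0,0]},{"xyz":[0,0,0],"angular":[0,0,0]}]' 100 30; python3 go.py .62 .07 .043 -66
```

```text
time: 5.2
tcp_pos: [0.6205, 0.0703, 0.052]
orientation: [[0.005, 0.915, 0.404], [0.0, 0.404, -0.915], [-1.0, 0.004, 0.001]]
wrist_force: [-0.3, 0.3, -0.3]
finger_gap: 0.0854
tcp [0.6205 0.0703 0.052 ] shift [ 9.  -0.6  0.1] turn_x -0.2 jaw az -66.2 tilt [ 0.005  0.    -1.   ] F [-0.3  0.3 -0.3] gap 0.0854 t 5.2 q [ -9.  47.  -0.  99.   0.  34. -75.]
level turn y,z deg [ 0.08 -0.25]
```

```bash
python3 -m inch '[{"xyz":[9,0,0],"angular":[0,0,0]},{"xyz":[0,0,0],"angular":[0,0,0]},{"xyz":[0,0,0],"angular":[0,0,0]},{"xyz":[0,0,0],"angular":[0,0,0]},{"xyz":[0,0,0],"angular":[0,0,0]},{"xyz":[0,0,0],"angular":[0,0,0]},{"xyz":[0,0,0],"angular":[0,0,0]},{"xyz":[0,0,0],"angular":[0,0,0]},{"xyz":[0,0,0],"angular":[0,0,0]},{"xyz":[0,0,0],"angular":[0,0,0]}]' 0 30; python3 go.py .62 .07 .043 -66
python3 - <<'E'
from meas import *
r=cams.read_camera("scene")
f=r["frame"][170:234,245:330,::-1]; cv2.imwrite("pics/g1.png",cv2.resize(f,None,fx=7,fy=7,interpolation=cv2.INTER_CUBIC))
E
```

```text
time: 6.45
tcp_pos: [0.6209, 0.0705, 0.0432]
orientation: [[0.006, 0.915, 0.404], [0.001, 0.404, -0.915], [-1.0, 0.006, 0.002]]
wrist_force: [-0.2, -0.1, -0.2]
finger_gap: 0.0654
tcp [0.6209 0.0705 0.0432] shift [ 0.2 -1.   0. ] turn_x -0.2 jaw az -66.2 tilt [ 0.006  0.001 -1.   ] F [-0.2 -0.1 -0.2] gap 0.0654 t 6.45 q [ -9.  48.  -0.  99.   0.  33. -75.]
level turn y,z deg [ 0.09 -0.32]
```

View pics/g1.png

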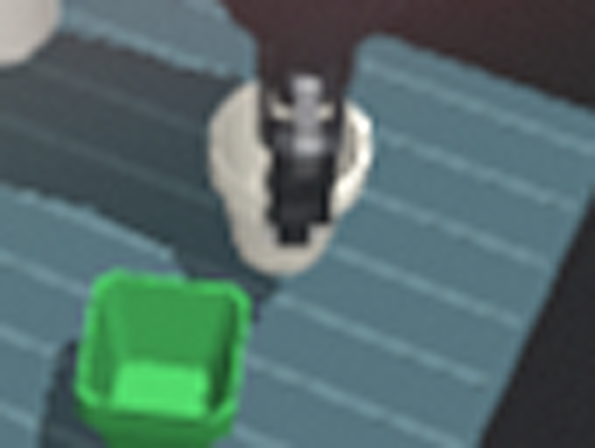

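Run:
```python
from meas import *
r=cams.read_camera("scene")
for d in (.034,.040,.046):
  for z in (.03,.04,.05,.06):
    p=np.array(r["camera_matrix"])@(r["R"]@np.array([.6209+.404*d,.0705-.915*d,z])+r["t"]); print(d,z,((p[:2]/p[2]-[245,170])*7).round(0))
```

```text
0.034 0.03 [280. 262.]
0.034 0.04 [282. 248.]
0.034 0.05 [283. 235.]
0.034 0.06 [285. 221.]
0.04 0.03 [280. 273.]
0.04 0.04 [282. 260.]
0.04 0.05 [283. 247.]
0.04 0.06 [285. 233.]
0.046 0.03 [280. 285.]
0.046 0.04 [282. 272.]
0.046 0.05 [283. 258.]
0.046 0.06 [285. 245.]
```

```bash
python3 -m inch '[{"xyz":[-30,0,0],"angular":[0,0,0]},{"xyz":[-40,0,0],"angular":[0,0,0]},{"xyz":[-40,-20,16],"angular":[0,0,0]},{"xyz":[-10,-43,32],"angular":[0,0,0]},{"xyz":[0,-43,32],"angular":[0,0,0]},{"xyz":[0,-43,32],"angular":[0,0,0]},{"xyz":[0,-43,32],"angular":[0,0,0]},{"xyz":[0,-43,32],"angular":[0,0,0]},{"xyz":[0,-20,16],"angular":[0,0,0]},{"xyz":[0,0,0],"angular":[0,0,0]}]' 0 30; python3 go.py .451 -.2413 .16 -66
```

```text
time: 7.8
tcp_pos: [0.4618, -0.2163, 0.1663]
orientation: [[0.011, 0.914, 0.405], [-0.001, 0.405, -0.914], [-1.0, 0.009, 0.005]]
wrist_force: [0.1, 1.4, -1.3]
finger_gap: 0.0648
tcp [ 0.4618 -0.2163  0.1663] shift [  6.2 -20.1  18.5] turn_x -0.1 jaw az -66.1 tilt [ 0.011 -0.001 -1.   ] F [ 0.1  1.4 -1.3] gap 0.0648 t 7.8 q [ 24.  30.  -2. 113.   1.  36. -46.]
level turn y,z deg [ 0.29 -0.54]
```

```bash
python3 -m inch '[{"xyz":[0,-20,18],"angular":[0,0.3,-0.5]},{"xyz":[0,0,0],"angular":[0,0,0]},{"xyz":[0,0,0],"angular":[0,0,0]},{"xyz":[10,0,0],"angular":[0,0,0]},{"xyz":[8,0,0],"angular":[0,0,0]},{"xyz":[0,0,0],"angular":[0,0,0]},{"xyz":[0,0,0],"angular":[0,0,0]},{"xyz":[0,0,0],"angular":[0,0,0]},{"xyz":[0,0,0],"angular":[0,0,0]},{"xyz":[0,0,0],"angular":[0,0,0]}]' 0 30; python3 go.py .451 -.2413 .16 -66;python3 - <<'E'
from meas import *
ims=[]
for c in ("top","scene"):
    r=cams.read_camera(c); p=np.array(r["camera_matrix"])@(r["R"]@np.array([.451,-.241,.12])+r["t"]); u,v=(p[:2]/p[2]).astype(int)
    f=r["frame"][max(v-40,0):v+40,max(u-45,0):u+35,::-1].copy(); print(c,max(u-45,0),max(v-40,0),f.shape); ims.append(cv2.resize(f,(395,395),interpolation=cv2.INTER_CUBIC))
cv2.imwrite("pics/n1.png",np.hstack(ims))
E
```

```text
time: 9.05
tcp_pos: [0.4547, -0.2343, 0.147]
orientation: [[0.003, 0.911, 0.413], [0.004, 0.413, -0.911], [-1.0, 0.004, -0.002]]
wrist_force: [-0.5, -0.2, -0.9]
finger_gap: 0.0653
tcp [ 0.4547 -0.2343  0.147 ] shift [-13.1  -6.2   4.8] turn_x 0.4 jaw az -65.6 tilt [ 0.003  0.004 -1.   ] F [-0.5 -0.2 -0.9] gap 0.0653 t 9.05 q [ 26.  32.  -2. 114.   2.  35. -43.]
level turn y,z deg [-0.14 -0.24]
top 330 185 (80, 80, 3)
scene 128 204 (80, 80, 3)
```

View pics/n1.png

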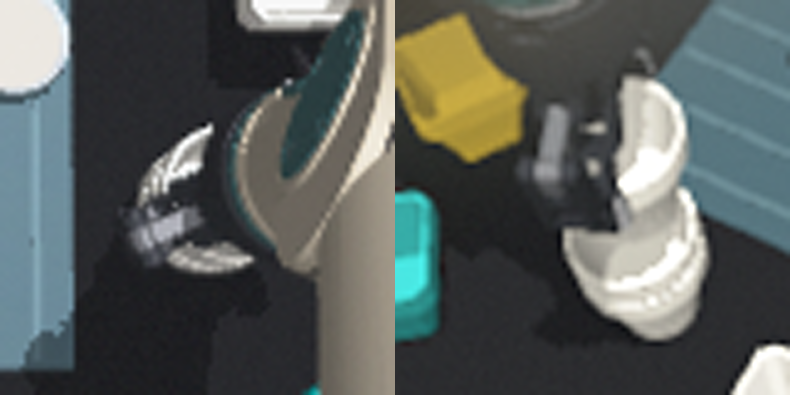

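```bash
python3 -m inch '[{"xyz":[0,-6,5],"angular":[0,0,0]},{"xyz":[0,0,0],"angular":[0,0,0]},{"xyz":[0,0,0],"angular":[0,0,0]},{"xyz":[0,0,0],"angular":[0,0,0]},{"xyz":[10,0,0],"angular":[0,0,0]},{"xyz":[10,0,0],"angular":[0,0,0]},{"xyz":[10,0,0],"angular":[0,0,0]},{"xyz":[5,0,0],"angular":[0,0,0]},{"xyz":[0,0,0],"angular":[0,0,0]},{"xyz":[0,0,0],"angular":[0,0,0]}]' 0 30; python3 go.py .451 -.2413 .087 -66
```

```text
time: 10.4
tcp_pos: [0.4507, -0.2415, 0.1087]
orientation: [[0.001, 0.911, 0.413], [0.005, 0.413, -0.911], [-1.0, 0.003, -0.004]]
wrist_force: [0.1, 0.6, -0.2]
finger_gap: 0.0653
tcp [ 0.4507 -0.2415  0.1087] shift [21.7  0.3  0.1] turn_x 0.4 jaw az -65.6 tilt [ 0.001  0.005 -1.   ] F [ 0.1  0.6 -0.2] gap 0.0653 t 10.4 q [ 27.  35.  -2. 115.   2.  29. -42.]
level turn y,z deg [-0.21 -0.18]
```

```bash
python3 -m inch '[{"xyz":[5,0,0],"angular":[0,0,0]},{"xyz":[5,0,0],"angular":[0,0,0]},{"xyz":[4,0,0],"angular":[0,0,0]},{"xyz":[2,0,0],"angular":[0,0,0]},{"xyz":[1,0,0],"angular":[0,0,0]},{"xyz":[0,0,0],"angular":[0,0,0]},{"xyz":[0,0,0],"angular":[0,0,0]},{"xyz":[0,0,0],"angular":[0,0,0]},{"xyz":[0,0,0],"angular":[0,0,0]},{"xyz":[0,0,0],"angular":[0,0,0]}]' 0 30; python3 go.py .451 -.2413 .087 -66
python3 - <<'E'
from meas import *
r=cams.read_camera("scene")
f=r["frame"][204:284,128:208,::-1]; cv2.imwrite("pics/n2.png",cv2.resize(f,(480,480),interpolation=cv2.INTER_CUBIC))
E
```

```text
time: 11.65
tcp_pos: [0.4513, -0.2418, 0.0913]
orientation: [[0.003, 0.911, 0.413], [0.004, 0.413, -0.911], [-1.0, 0.004, -0.002]]
wrist_force: [0.2, 0.6, 0.1]
finger_gap: 0.0653
tcp [ 0.4513 -0.2418  0.0913] shift [ 4.3 -0.1 -0.5] turn_x 0.4 jaw az -65.6 tilt [ 0.003  0.004 -1.   ] F [0.2 0.6 0.1] gap 0.0653 t 11.65 q [ 27.  37.  -2. 116.   2.  27. -43.]
level turn y,z deg [-0.13 -0.25]
```

View pics/n2.png

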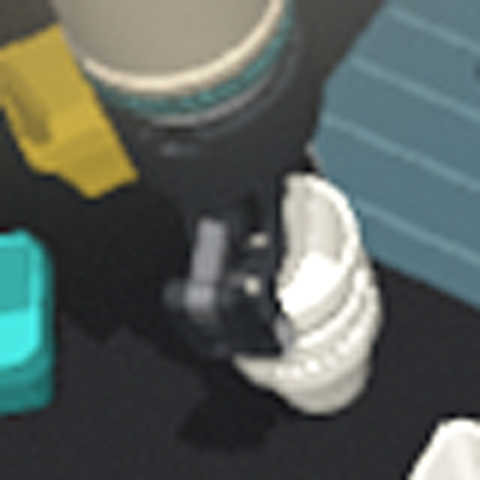

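```bash
python3 -m inch '[{"xyz":[2,0,0],"angular":[0,0,0]},{"xyz":[1,0,0],"angular":[0,0,0]},{"xyz":[1,0,0],"angular":[0,0,0]},{"xyz":[1,0,0],"angular":[0,0,0]},{"xyz":[0,0,0],"angular":[0,0,0]},{"xyz":[0,0,0],"angular":[0,0,0]},{"xyz":[0,0,0],"angular":[0,0,0]},{"xyz":[0,0,0],"angular":[0,0,0]},{"xyz":[0,0,0],"angular":[0,0,0]},{"xyz":[0,0,0],"angular":[0,0,0]}]' 0 30; python3 go.py .451 -.2413 .087 -66
```

```text
time: 12.95
tcp_pos: [0.4518, -0.2416, 0.087]
orientation: [[0.004, 0.911, 0.413], [0.004, 0.413, -0.911], [-1.0, 0.005, -0.002]]
wrist_force: [-0.3, -0.2, 0.5]
finger_gap: 0.065
tcp [ 0.4518 -0.2416  0.087 ] shift [-0.  -0.6 -0.6] turn_x 0.4 jaw az -65.6 tilt [ 0.004  0.004 -1.   ] F [-0.3 -0.2  0.5] gap 0.065 t 12.95 q [ 27.  38.  -2. 116.   2.  26. -43.]
level turn y,z deg [-0.11 -0.29]
```

```bash
python3 -m inch '[{"xyz":[0,0,0],"angular":[0,0,0]},{"xyz":[0,0,0],"angular":[0,0,0]},{"xyz":[0,0,0],"angular":[0,0,0]},{"xyz":[0,0,0],"angular":[0,0,0]},{"xyz":[-10,0,0],"angular":[0,0,0]},{"xyz":[-30,0,0],"angular":[0,0,0]},{"xyz":[-30,0,0],"angular":[0,0,0]},{"xyz":[0,27,-38],"angular":[0,0,0]},{"xyz":[0,27,-38],"angular":[0,0,0]},{"xyz":[0,27,-38],"angular":[0,0,0]}]' 100 30; python3 go.py .487 -.067 .12 -38
```

```text
time: 14.2
tcp_pos: [0.4797, -0.1066, 0.1631]
orientation: [[0.009, 0.915, 0.404], [0.001, 0.404, -0.915], [-1.0, 0.008, 0.003]]
wrist_force: [1.1, 0.6, -0.1]
finger_gap: 0.0854
tcp [ 0.4797 -0.1066  0.1631] shift [ 43.2  22.3 -33.4] turn_x -28.2 jaw az -66.2 tilt [ 0.009  0.001 -1.   ] F [ 1.1  0.6 -0.1] gap 0.0854 t 14.2 q [ 10.  29.  -1. 116.   1.  34. -58.]
level turn y,z deg [ 0.16 -0.47]
```

Run:
```python
from meas import *
ims=[]
for c in ("top","scene"):
    r=cams.read_camera(c); ims.append(cv2.resize(rect(r,.451,-.241,.114)[:,:,::-1],(390,390)))
cv2.imwrite("pics/n3.png",np.hstack(ims))
```

```text
(no output)
```

View pics/n3.png

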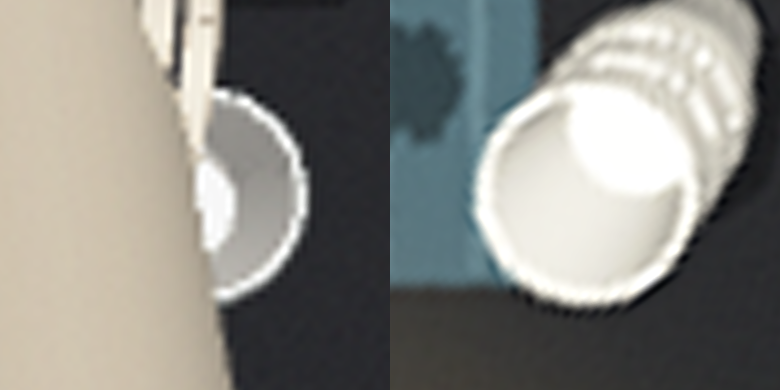

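Round cup looks home: the scene view shows its rim circle at the 114 mm plane, concentric with where the stack stood (within ~1 mm). Next is the square cup.

```bash
python3 -m inch '[{"xyz":[0,11,-17],"angular":[0,0,0]},{"xyz":[0,11,-17],"angular":[0,0,0]},{"xyz":[0,0,0],"angular":[-9,0,0]},{"xyz":[0,0,0],"angular":[-9,0,0]},{"xyz":[0,0,0],"angular":[-9,0,0]},{"xyz":[0,0,0],"angular":[-1,0,0]},{"xyz":[20,0,0],"angular":[0,0,0]},{"xyz":[15,0,0],"angular":[0,0,0]},{"xyz":[0,0,0],"angular":[0,0,0]},{"xyz":[0,0,0],"angular":[0,0,0]}]' 100 30; python3 go.py .487 -.067 .043 -38
```

```text
time: 15.55
tcp_pos: [0.4887, -0.0636, 0.1328]
orientation: [[0.015, 0.607, 0.795], [0.0, 0.795, -0.607], [-1.0, 0.009, 0.012]]
wrist_force: [-0.4, 0.4, 0.1]
finger_gap: 0.0852
tcp [ 0.4887 -0.0636  0.1328] shift [89.8 -4.5 -0.3] turn_x 0.6 jaw az -37.4 tilt [ 0.015  0.    -1.   ] F [-0.4  0.4  0.1] gap 0.0852 t 15.55 q [ 10.  32.  -8. 118.   9.  30. -42.]
level turn y,z deg [ 0.67 -0.54]
```

```bash
python3 -m inch '[{"xyz":[0,-5,0],"angular":[0.5,0.7,-0.5]},{"xyz":[0,0,0],"angular":[0,0,0]},{"xyz":[0,0,0],"angular":[0,0,0]},{"xyz":[20,0,0],"angular":[0,0,0]},{"xyz":[20,0,0],"angular":[0,0,0]},{"xyz":[20,0,0],"angular":[0,0,0]},{"xyz":[18,0,0],"angular":[0,0,0]},{"xyz":[0,0,0],"angular":[0,0,0]},{"xyz":[0,0,0],"angular":[0,0,0]},{"xyz":[0,0,0],"angular":[0,0,0]}]' 100 30; python3 go.py .487 -.067 .043 -38
```

```text
time: 16.8
tcp_pos: [0.4889, -0.0682, 0.0564]
orientation: [[0.007, 0.615, 0.788], [0.0, 0.788, -0.615], [-1.0, 0.004, 0.005]]
wrist_force: [-0.5, -0.3, 0.3]
finger_gap: 0.0852
tcp [ 0.4889 -0.0682  0.0564] shift [13.4 -0.3 -2.3] turn_x 0.0 jaw az -38.0 tilt [ 0.007  0.    -1.   ] F [-0.5 -0.3  0.3] gap 0.0852 t 16.8 q [  9.  40.  -6. 120.  11.  20. -44.]
level turn y,z deg [ 0.3  -0.25]
```

```bash
python3 -m inch '[{"xyz":[8,0,-2],"angular":[0,0.3,-0.3]},{"xyz":[5,0,0],"angular":[0,0,0]},{"xyz":[0,0,0],"angular":[0,0,0]},{"xyz":[0,0,0],"angular":[0,0,0]},{"xyz":[0,0,0],"angular":[0,0,0]},{"xyz":[0,0,0],"angular":[0,0,0]},{"xyz":[0,0,0],"angular":[0,0,0]},{"xyz":[0,0,0],"angular":[0,0,0]},{"xyz":[0,0,0],"angular":[0,0,0]},{"xyz":[0,0,0],"angular":[0,0,0]}]' 100 30; python3 -m inch '[{"xyz":[0,0,0],"angular":[0,0,0]},{"xyz":[0,0,0],"angular":[0,0,0]},{"xyz":[0,0,0],"angular":[0,0,0]},{"xyz":[0,0,0],"angular":[0,0,0]},{"xyz":[0,0,0],"angular":[0,0,0]},{"xyz":[0,0,0],"angular":[0,0,0]},{"xyz":[0,0,0],"angular":[0,0,0]},{"xyz":[0,0,0],"angular":[0,0,0]},{"xyz":[0,0,0],"angular":[0,0,0]},{"xyz":[0,0,0],"angular":[0,0,0]}]' 0 30;python3 go.py .577 -.293 .165 2
```

```text
time: 18.05
tcp_pos: [0.4881, -0.067, 0.0437]
orientation: [[0.001, 0.616, 0.788], [-0.001, 0.788, -0.616], [-1.0, 0.0, 0.002]]
wrist_force: [0.3, -0.3, 0.5]
finger_gap: 0.0851
time: 19.3
tcp_pos: [0.4882, -0.0671, 0.0439]
orientation: [[0.002, 0.616, 0.788], [-0.001, 0.788, -0.616], [-1.0, 0.0, 0.002]]
wrist_force: [-0.1, -0.1, 1.0]
finger_gap: 0.0616
tcp [ 0.4882 -0.0671  0.0439] shift [-120.7 -123.3  209.3] turn_x -40.0 jaw az -38.0 tilt [ 0.002 -0.001 -1.   ] F [-0.1 -0.1  1. ] gap 0.0616 t 19.3 q [  8.  41.  -5. 120.  11.  19. -44.]
level turn y,z deg [ 0.1  -0.01]
```

```bash
python3 -m inch '[{"xyz":[-30,0,0],"angular":[0,0,0]},{"xyz":[-40,0,0],"angular":[0,0,0]},{"xyz":[-40,0,0],"angular":[0,0,0]},{"xyz":[-10,-20,33],"angular":[0,0,0]},{"xyz":[0,-25,42],"angular":[0,0,0]},{"xyz":[0,-25,42],"angular":[0,0,0]},{"xyz":[0,-25,42],"angular":[0,0,0]},{"xyz":[0,-20,33],"angular":[0,0,0]},{"xyz":[0,0,0],"angular":[0,0,0]},{"xyz":[0,0,0],"angular":[0,0,0]}]' 0 30; python3 -m inch '[{"xyz":[0,0,0],"angular":[-8,0,0]},{"xyz":[0,0,0],"angular":[-10,0,0]},{"xyz":[0,0,0],"angular":[-10,0,0]},{"xyz":[0,0,0],"angular":[-10,0,0]},{"xyz":[0,0,0],"angular":[0,0,0]},{"xyz":[0,0,0],"angular":[0,0,0]},{"xyz":[0,0,0],"angular":[0,0,0]},{"xyz":[0,0,0],"angular":[0,0,0]},{"xyz":[0,0,0],"angular":[0,0,0]},{"xyz":[0,0,0],"angular":[0,0,0]}]' 0 30;python3 go.py .5765 -.2935 .15 2
```

```text
time: 20.55
tcp_pos: [0.5696, -0.2798, 0.1657]
orientation: [[-0.002, 0.612, 0.791], [0.001, 0.791, -0.612], [-1.0, -0.001, -0.002]]
wrist_force: [0.3, 1.4, 0.0]
finger_gap: 0.0613
time: 21.8
tcp_pos: [0.568, -0.2695, 0.1657]
orientation: [[-0.007, -0.03, 1.0], [0.004, 1.0, 0.03], [-1.0, 0.004, -0.007]]
wrist_force: [-0.1, 0.3, -0.0]
finger_gap: 0.0615
tcp [ 0.568  -0.2695  0.1657] shift [ 15.5 -24.4   7.9] turn_x -0.3 jaw az 1.7 tilt [-0.007  0.004 -1.   ] F [-0.1  0.3 -0. ] gap 0.0615 t 21.8 q [ 36.  40. -21.  93.  17.  50.   9.]
level turn y,z deg [-0.38 -0.25]
```

```bash
python3 -m inch '[{"xyz":[0,-12,4],"angular":[0,-0.4,-0.3]},{"xyz":[0,-12,4],"angular":[0,0,0]},{"xyz":[0,0,0],"angular":[0,0,0]},{"xyz":[0,0,0],"angular":[0,0,0]},{"xyz":[8,0,0],"angular":[0,0,0]},{"xyz":[7,0,0],"angular":[0,0,0]},{"xyz":[0,0,0],"angular":[0,0,0]},{"xyz":[0,0,0],"angular":[0,0,0]},{"xyz":[0,0,0],"angular":[0,0,0]},{"xyz":[0,0,0],"angular":[0,0,0]}]' 0 30; python3 go.py .5765 -.2928 .087 2;python3 - <<'E'
from meas import *
ims=[]
for c in ("top","scene"):
    r=cams.read_camera(c); p=np.array(r["camera_matrix"])@(r["R"]@np.array([.577,-.293,.12])+r["t"]); u,v=(p[:2]/p[2]).astype(int)
    f=r["frame"][v-40:v+40,u-40:u+40,::-1].copy(); ims.append(cv2.resize(f,(395,395),interpolation=cv2.INTER_CUBIC))
cv2.imwrite("pics/s1.png",np.hstack(ims))
E
```

```text
time: 23.05
tcp_pos: [0.5771, -0.295, 0.1491]
orientation: [[0.0, -0.029, 1.0], [-0.001, 1.0, 0.029], [-1.0, -0.001, 0.0]]
wrist_force: [-0.1, -0.1, -0.2]
finger_gap: 0.0616
tcp [ 0.5771 -0.295   0.1491] shift [62.1  2.3 -0.5] turn_x -0.3 jaw az 1.7 tilt [ 0.    -0.001 -1.   ] F [-0.1 -0.1 -0.2] gap 0.0616 t 23.05 q [ 37.  42. -21.  91.  18.  50.  11.]
level turn y,z deg [0.02 0.05]
```

View pics/s1.png

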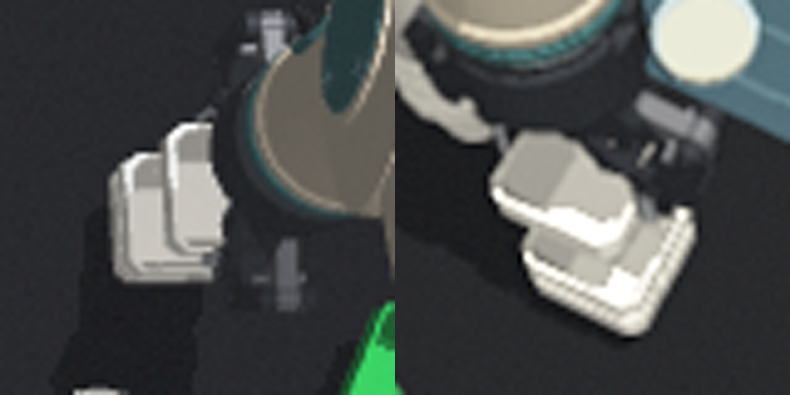

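The held square cup sits above the stack with edges parallel to it in both views (top crop cup (200,190) over stack (165,215); scene crop (565,190) over (610,270)).

```bash
python3 -m inch '[{"xyz":[0,2,-0.5],"angular":[0,0,0]},{"xyz":[0,0,0],"angular":[0,0,0]},{"xyz":[0,0,0],"angular":[0,0,0]},{"xyz":[12,0,0],"angular":[0,0,0]},{"xyz":[12,0,0],"angular":[0,0,0]},{"xyz":[12,0,0],"angular":[0,0,0]},{"xyz":[6,0,0],"angular":[0,0,0]},{"xyz":[0,0,0],"angular":[0,0,0]},{"xyz":[0,0,0],"angular":[0,0,0]},{"xyz":[0,0,0],"angular":[0,0,0]}]' 0 30; python3 go.py .5765 -.2928 .087 2
```

```text
time: 24.4
tcp_pos: [0.5761, -0.2928, 0.1034]
orientation: [[-0.001, -0.029, 1.0], [-0.0, 1.0, 0.029], [-1.0, -0.0, -0.001]]
wrist_force: [-0.0, 0.1, -1.3]
finger_gap: 0.0613
tcp [ 0.5761 -0.2928  0.1034] shift [16.4  0.   0.4] turn_x -0.3 jaw az 1.7 tilt [-0.001 -0.    -1.   ] F [-0.   0.1 -1.3] gap 0.0613 t 24.4 q [ 36.  45. -19.  93.  20.  45.   9.]
level turn y,z deg [-0.04  0.02]
```

```bash
python3 -m inch '[{"xyz":[4,0,0],"angular":[0,0,0]},{"xyz":[3,0,0],"angular":[0,0,0]},{"xyz":[3,0,0],"angular":[0,0,0]},{"xyz":[2,0,0],"angular":[0,0,0]},{"xyz":[1,0,0],"angular":[0,0,0]},{"xyz":[1,0,0],"angular":[0,0,0]},{"xyz":[0,0,0],"angular":[0,0,0]},{"xyz":[0,0,0],"angular":[0,0,0]},{"xyz":[0,0,0],"angular":[0,0,0]},{"xyz":[0,0,0],"angular":[0,0,0]}]' 0 30; python3 go.py .5765 -.2928 .087 2
```

```text
time: 25.65
tcp_pos: [0.5767, -0.2931, 0.0892]
orientation: [[0.001, -0.029, 1.0], [-0.001, 1.0, 0.029], [-1.0, -0.001, 0.001]]
wrist_force: [-0.5, -0.2, -1.1]
finger_gap: 0.0611
tcp [ 0.5767 -0.2931  0.0892] shift [ 2.2  0.3 -0.2] turn_x -0.3 jaw az 1.7 tilt [ 0.001 -0.001 -1.   ] F [-0.5 -0.2 -1.1] gap 0.0611 t 25.65 q [ 36.  46. -19.  94.  20.  43.   9.]
level turn y,z deg [0.04 0.06]
```

```bash
python3 -m inch '[{"xyz":[1,0,0],"angular":[0,0,0]},{"xyz":[0,0,0],"angular":[0,0,0]},{"xyz":[0,0,0],"angular":[0,0,0]},{"xyz":[0,0,0],"angular":[0,0,0]},{"xyz":[0,0,0],"angular":[0,0,0]},{"xyz":[0,0,0],"angular":[0,0,0]},{"xyz":[0,0,0],"angular":[0,0,0]},{"xyz":[0,0,0],"angular":[0,0,0]},{"xyz":[0,0,0],"angular":[0,0,0]},{"xyz":[0,0,0],"angular":[0,0,0]}]' 0 30; python3 -m inch '[{"xyz":[0,0,0],"angular":[0,0,0]},{"xyz":[0,0,0],"angular":[0,0,0]},{"xyz":[0,0,0],"angular":[0,0,0]},{"xyz":[0,0,0],"angular":[0,0,0]},{"xyz":[-10,0,0],"angular":[0,0,0]},{"xyz":[-30,0,0],"angular":[0,0,0]},{"xyz":[-40,0,0],"angular":[0,0,0]},{"xyz":[0,50,-14],"angular":[0,0,0]},{"xyz":[0,54,-16],"angular":[0,0,0]},{"xyz":[0,54,-16],"angular":[0,0,0]}]' 100 30; python3 go.py .4444 .1285 .165 58.2
python3 - <<'E'
from meas import *
ims=[]
for c in ("top","scene"):
    r=cams.read_camera(c); ims.append(cv2.resize(rect(r,.5765,-.293,.114)[:,:,::-1],(390,390)))
cv2.imwrite("pics/s2.png",np.hstack(ims))
E
```

```text
time: 26.9
tcp_pos: [0.5767, -0.2931, 0.0883]
orientation: [[0.001, -0.029, 1.0], [-0.001, 1.0, 0.029], [-1.0, -0.001, 0.001]]
wrist_force: [-0.2, 0.7, -1.0]
finger_gap: 0.0616
time: 28.15
tcp_pos: [0.528, -0.1381, 0.1739]
orientation: [[0.008, -0.02, 1.0], [-0.005, 1.0, 0.02], [-1.0, -0.005, 0.008]]
wrist_force: [1.5, 0.1, -0.8]
finger_gap: 0.0853
tcp [ 0.528  -0.1381  0.1739] shift [  7.  268.2 -78.4] turn_x -57.1 jaw az 1.1 tilt [ 0.008 -0.005 -1.   ] F [ 1.5  0.1 -0.8] gap 0.0853 t 28.15 q [ 26.  33. -21. 107.  17.  43.  -4.]
level turn y,z deg [0.48 0.27]
```

View pics/s2.png

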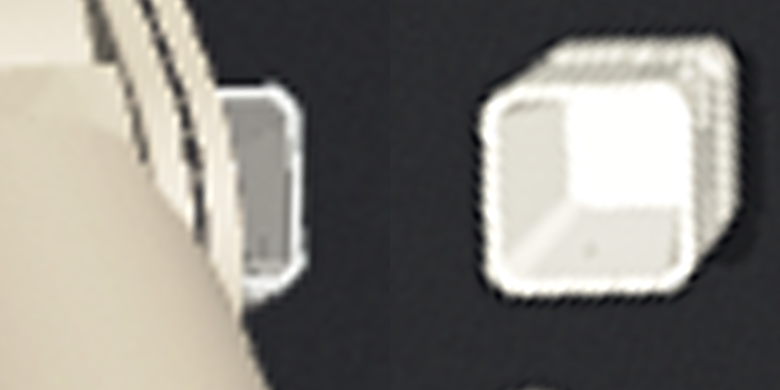

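The square cup's rim is square, at the 114 mm plane and centred on the stack, so it is home. Next is the beaker.

```bash
python3 -m inch '[{"xyz":[0,52,-15],"angular":[0,0,0]},{"xyz":[0,54,-16],"angular":[0,0,0]},{"xyz":[0,54,-16],"angular":[0,0,0]},{"xyz":[0,54,-16],"angular":[0,0,0]},{"xyz":[0,38,-11],"angular":[0,0,0]},{"xyz":[0,0,0],"angular":[0,0,0]},{"xyz":[0,0,0],"angular":[-10,0,0]},{"xyz":[0,0,0],"angular":[-10,0,0]},{"xyz":[0,0,0],"angular":[-10,0,0]},{"xyz":[0,0,0],"angular":[-10,0,0]}]' 100 30; python3 -m inch '[{"xyz":[0,0,0],"angular":[-10,0,0]},{"xyz":[0,0,0],"angular":[-7,0,0]},{"xyz":[0,0,0],"angular":[0,0,0]},{"xyz":[0,0,0],"angular":[0,0,0]},{"xyz":[0,0,0],"angular":[0,0,0]},{"xyz":[0,0,0],"angular":[0,0,0]},{"xyz":[0,0,0],"angular":[0,0,0]},{"xyz":[0,0,0],"angular":[0,0,0]},{"xyz":[0,0,0],"angular":[0,0,0]},{"xyz":[0,0,0],"angular":[0,0,0]}]' 100 30;python3 go.py .4444 .1285 .12 58.2
```

```text
time: 29.5
tcp_pos: [0.4509, 0.1215, 0.1795]
orientation: [[0.022, -0.679, 0.734], [-0.003, 0.734, 0.679], [-1.0, -0.017, 0.014]]
wrist_force: [-0.4, 0.7, 0.3]
finger_gap: 0.0855
time: 30.75
tcp_pos: [0.4541, 0.1161, 0.1809]
orientation: [[0.025, -0.862, 0.506], [-0.006, 0.506, 0.863], [-1.0, -0.025, 0.007]]
wrist_force: [0.0, -0.7, -0.3]
finger_gap: 0.0857
tcp [0.4541 0.1161 0.1809] shift [60.6 16.2  5.3] turn_x 1.4 jaw az 59.6 tilt [ 0.025 -0.006 -1.   ] F [ 0.  -0.7 -0.3] gap 0.0857 t 30.75 q [  8.  29. -37. 119.  29.  40.  12.]
level turn y,z deg [0.42 1.41]
```

```bash
python3 -m inch '[{"xyz":[0,8,3],"angular":[1.4,0.4,1.4]},{"xyz":[0,8,2],"angular":[0,0,0]},{"xyz":[0,0,0],"angular":[0,0,0]},{"xyz":[20,0,0],"angular":[0,0,0]},{"xyz":[25,0,0],"angular":[0,0,0]},{"xyz":[10,0,0],"angular":[0,0,0]},{"xyz":[0,0,0],"angular":[0,0,0]},{"xyz":[0,0,0],"angular":[0,0,0]},{"xyz":[0,0,0],"angular":[0,0,0]},{"xyz":[0,0,0],"angular":[0,0,0]}]' 100 30; python3 go.py .4444 .1285 .04 58.2
```

```text
time: 32.0
tcp_pos: [0.4439, 0.1309, 0.1266]
orientation: [[0.004, -0.849, 0.528], [0.002, 0.528, 0.849], [-1.0, -0.002, 0.004]]
wrist_force: [-0.0, 0.2, -0.2]
finger_gap: 0.0851
tcp [0.4439 0.1309 0.1266] shift [86.6 -1.5 -2.1] turn_x -0.0 jaw az 58.2 tilt [ 0.004  0.002 -1.   ] F [-0.   0.2 -0.2] gap 0.0851 t 32.0 q [  3.  34. -32. 121.  33.  33.   4.]
level turn y,z deg [0.22 0.1 ]
```

```bash
python3 -m inch '[{"xyz":[0,-2,-2],"angular":[0,0,0]},{"xyz":[0,0,0],"angular":[0,0,0]},{"xyz":[20,0,0],"angular":[0,0,0]},{"xyz":[20,0,0],"angular":[0,0,0]},{"xyz":[20,0,0],"angular":[0,0,0]},{"xyz":[15,0,0],"angular":[0,0,0]},{"xyz":[8,0,0],"angular":[0,0,0]},{"xyz":[0,0,0],"angular":[0,0,0]},{"xyz":[0,0,0],"angular":[0,0,0]},{"xyz":[0,0,0],"angular":[0,0,0]}]' 100 30; python3 -m inch '[{"xyz":[0,0,0],"angular":[0,0,0]},{"xyz":[0,0,0],"angular":[0,0,0]},{"xyz":[0,0,0],"angular":[0,0,0]},{"xyz":[0,0,0],"angular":[0,0,0]},{"xyz":[0,0,0],"angular":[0,0,0]},{"xyz":[0,0,0],"angular":[0,0,0]},{"xyz":[0,0,0],"angular":[0,0,0]},{"xyz":[0,0,0],"angular":[0,0,0]},{"xyz":[0,0,0],"angular":[0,0,0]},{"xyz":[0,0,0],"angular":[0,0,0]}]' 0 40;python3 go.py .517 .323 .17 -4.7
```

```text
time: 33.25
tcp_pos: [0.4473, 0.1285, 0.0431]
orientation: [[0.008, -0.849, 0.529], [0.004, 0.529, 0.849], [-1.0, -0.005, 0.008]]
wrist_force: [0.1, -0.4, -0.2]
finger_gap: 0.0854
time: 34.5
tcp_pos: [0.4476, 0.128, 0.0441]
orientation: [[0.009, -0.848, 0.529], [0.004, 0.53, 0.848], [-1.0, -0.006, 0.008]]
wrist_force: [-0.2, 0.2, -1.2]
finger_gap: 0.0658
tcp [0.4476 0.128  0.0441] shift [-124.5   43.6  203.2] turn_x 62.7 jaw az 58.0 tilt [ 0.009  0.004 -1.   ] F [-0.2  0.2 -1.2] gap 0.0658 t 34.5 q [ -5.  42. -22. 124.  43.  21.  -4.]
level turn y,z deg [0.46 0.35]
```

```bash
python3 -m inch '[{"xyz":[-20,0,0],"angular":[0,0,0]},{"xyz":[-40,0,0],"angular":[0,0,0]},{"xyz":[-40,0,0],"angular":[0,0,0]},{"xyz":[-15,5,20],"angular":[0,0,0]},{"xyz":[0,9,40],"angular":[0,0,0]},{"xyz":[0,10,45],"angular":[0,0,0]},{"xyz":[0,10,45],"angular":[0,0,0]},{"xyz":[0,8,35],"angular":[0,0,0]},{"xyz":[0,3,15],"angular":[0,0,0]},{"xyz":[0,0,0],"angular":[0,0,0]}]' 0 40; python3 -m inch '[{"xyz":[0,0,0],"angular":[7,0,0]},{"xyz":[0,0,0],"angular":[10,0,0]},{"xyz":[0,0,0],"angular":[10,0,0]},{"xyz":[0,0,0],"angular":[10,0,0]},{"xyz":[0,0,0],"angular":[10,0,0]},{"xyz":[0,0,0],"angular":[10,0,0]},{"xyz":[0,0,0],"angular":[6,0,0]},{"xyz":[0,0,0],"angular":[0,0,0]},{"xyz":[0,0,0],"angular":[0,0,0]},{"xyz":[0,0,0],"angular":[0,0,0]}]' 0 40;python3 go.py .517 .322 .12 -4.7
```

```text
time: 35.75
tcp_pos: [0.5146, 0.3225, 0.1609]
orientation: [[0.004, -0.846, 0.533], [-0.001, 0.533, 0.846], [-1.0, -0.004, 0.001]]
wrist_force: [0.1, -0.6, -1.5]
finger_gap: 0.066
time: 37.0
tcp_pos: [0.5109, 0.2994, 0.1588]
orientation: [[-0.007, 0.14, 0.99], [-0.02, 0.99, -0.14], [-1.0, -0.021, -0.004]]
wrist_force: [-0.4, -1.0, -1.0]
finger_gap: 0.0658
tcp [0.5109 0.2994 0.1588] shift [38.3 24.   3. ] turn_x -3.3 jaw az -8.0 tilt [-0.007 -0.02  -1.   ] F [-0.4 -1.  -1. ] gap 0.0658 t 37.0 q [-23.  37. -16.  99.  15.  46. -55.]
level turn y,z deg [-0.21  1.2 ]
```

```bash
python3 -m inch '[{"xyz":[0,12,2],"angular":[-3,-0.7,0.9]},{"xyz":[0,12,1],"angular":[0,0,0]},{"xyz":[0,0,0],"angular":[0,0,0]},{"xyz":[0,0,0],"angular":[0,0,0]},{"xyz":[15,0,0],"angular":[0,0,0]},{"xyz":[15,0,0],"angular":[0,0,0]},{"xyz":[8,0,0],"angular":[0,0,0]},{"xyz":[0,0,0],"angular":[0,0,0]},{"xyz":[0,0,0],"angular":[0,0,0]},{"xyz":[0,0,0],"angular":[0,0,0]}]' 0 40;python3 go.py .517 .322 .048 -4.7
python3 - <<'E'
from meas import *
ims=[]
for c in ("top","scene"):
    r=cams.read_camera(c); p=np.array(r["camera_matrix"])@(r["R"]@np.array([.52,.36,.06])+r["t"]); u,v=(p[:2]/p[2]).astype(int)
    f=r["frame"][max(v-65,0):v+65,max(u-65,0):u+65,::-1].copy(); ims.append(cv2.resize(f,(395,395),interpolation=cv2.INTER_CUBIC))
cv2.imwrite("pics/b1.png",np.hstack(ims))
E
```

```text
time: 38.25
tcp_pos: [0.5167, 0.324, 0.1167]
orientation: [[0.006, 0.082, 0.997], [-0.006, 0.997, -0.082], [-1.0, -0.005, 0.007]]
wrist_force: [-0.1, 0.5, -2.3]
finger_gap: 0.0658
tcp [0.5167 0.324  0.1167] shift [68.7 -1.6 -0. ] turn_x -0.0 jaw az -4.7 tilt [ 0.006 -0.006 -1.   ] F [-0.1  0.5 -2.3] gap 0.0658 t 38.25 q [-25.  41. -16.  99.  17.  42. -55.]
level turn y,z deg [0.39 0.3 ]
```

View pics/b1.png

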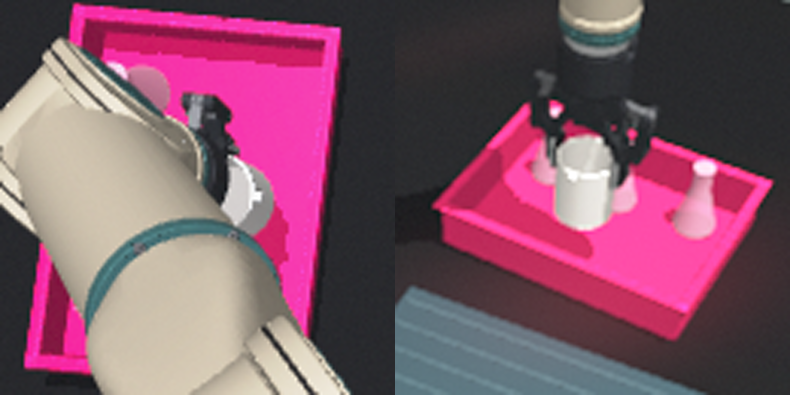

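Beaker hangs upright over the empty half of the tray (scene crop (583,185)), clear of flasks and wall.

```bash
python3 -m inch '[{"xyz":[12,-1,0],"angular":[0,0,0]},{"xyz":[15,0,0],"angular":[0,0,0]},{"xyz":[15,0,0],"angular":[0,0,0]},{"xyz":[10,0,0],"angular":[0,0,0]},{"xyz":[5,0,0],"angular":[0,0,0]},{"xyz":[0,0,0],"angular":[0,0,0]},{"xyz":[0,0,0],"angular":[0,0,0]},{"xyz":[0,0,0],"angular":[0,0,0]},{"xyz":[0,0,0],"angular":[0,0,0]},{"xyz":[0,0,0],"angular":[0,0,0]}]' 0 40;python3 go.py .517 .322 .048 -4.7
```

```text
time: 39.6
tcp_pos: [0.5176, 0.323, 0.0563]
orientation: [[0.008, 0.083, 0.997], [-0.005, 0.997, -0.082], [-1.0, -0.004, 0.008]]
wrist_force: [-0.1, -0.8, -0.7]
finger_gap: 0.0657
tcp [0.5176 0.323  0.0563] shift [ 8.3 -1.  -0.5] turn_x -0.0 jaw az -4.7 tilt [ 0.008 -0.005 -1.   ] F [-0.1 -0.8 -0.7] gap 0.0657 t 39.6 q [-26.  46. -14. 101.  19.  35. -56.]
level turn y,z deg [0.46 0.25]
```

```bash
python3 -m inch '[{"xyz":[2,0,0],"angular":[0,0,0]},{"xyz":[2,0,0],"angular":[0,0,0]},{"xyz":[1,0,0],"angular":[0,0,0]},{"xyz":[1,0,0],"angular":[0,0,0]},{"xyz":[1,0,0],"angular":[0,0,0]},{"xyz":[1,0,0],"angular":[0,0,0]},{"xyz":[0,0,0],"angular":[0,0,0]},{"xyz":[0,0,0],"angular":[0,0,0]},{"xyz":[0,0,0],"angular":[0,0,0]},{"xyz":[0,0,0],"angular":[0,0,0]}]' 0 40;python3 go.py .517 .322 .048 -4.7
```

```text
time: 40.85
tcp_pos: [0.5177, 0.3231, 0.0482]
orientation: [[0.008, 0.082, 0.997], [-0.005, 0.997, -0.082], [-1.0, -0.004, 0.008]]
wrist_force: [0.3, -0.3, -1.0]
finger_gap: 0.0659
tcp [0.5177 0.3231 0.0482] shift [ 0.2 -1.1 -0.6] turn_x -0.0 jaw az -4.7 tilt [ 0.008 -0.005 -1.   ] F [ 0.3 -0.3 -1. ] gap 0.0659 t 40.85 q [-26.  47. -14. 101.  19.  34. -56.]
level turn y,z deg [0.47 0.24]
```

```bash
python3 -m inch '[{"xyz":[0.5,0,0],"angular":[0,0,0]},{"xyz":[0.5,0,0],"angular":[0,0,0]},{"xyz":[0.5,0,0],"angular":[0,0,0]},{"xyz":[0,0,0],"angular":[0,0,0]},{"xyz":[0,0,0],"angular":[0,0,0]},{"xyz":[0,0,0],"angular":[0,0,0]},{"xyz":[0,0,0],"angular":[0,0,0]},{"xyz":[0,0,0],"angular":[0,0,0]},{"xyz":[0,0,0],"angular":[0,0,0]},{"xyz":[0,0,0],"angular":[0,0,0]}]' 0 40;python3 go.py .517 .322 .048 -4.7
```

```text
time: 42.1
tcp_pos: [0.5177, 0.3231, 0.0482]
orientation: [[0.008, 0.083, 0.997], [-0.005, 0.997, -0.083], [-1.0, -0.004, 0.009]]
wrist_force: [0.1, 0.2, 2.1]
finger_gap: 0.0656
tcp [0.5177 0.3231 0.0482] shift [ 0.2 -1.1 -0.6] turn_x -0.0 jaw az -4.7 tilt [ 0.008 -0.005 -1.   ] F [0.1 0.2 2.1] gap 0.0656 t 42.1 q [-27.  47. -14. 101.  19.  34. -57.]
level turn y,z deg [0.49 0.25]
```

Contact (+3 N). Release, back straight up, and swing clear.

```bash
python3 -m inch '[{"xyz":[0,0,0],"angular":[0,0,0]},{"xyz":[0,0,0],"angular":[0,0,0]},{"xyz":[0,0,0],"angular":[0,0,0]},{"xyz":[0,0,0],"angular":[0,0,0]},{"xyz":[0,0,0],"angular":[0,0,0]},{"xyz":[-10,0,0],"angular":[0,0,0]},{"xyz":[-25,0,0],"angular":[0,0,0]},{"xyz":[-35,0,0],"angular":[0,0,0]},{"xyz":[-40,0,0],"angular":[0,0,0]},{"xyz":[-40,0,0],"angular":[0,0,0]}]' 100 40; python3 -m inch '[{"xyz":[0,-40,0],"angular":[0,0,0]},{"xyz":[0,-50,0],"angular":[0,0,0]},{"xyz":[0,-50,0],"angular":[0,0,0]},{"xyz":[0,-50,0],"angular":[0,0,0]},{"xyz":[0,-40,0],"angular":[0,0,0]},{"xyz":[0,0,0],"angular":[0,0,0]},{"xyz":[0,0,0],"angular":[0,0,0]},{"xyz":[0,0,0],"angular":[0,0,0]},{"xyz":[0,0,0],"angular":[0,0,0]},{"xyz":[0,0,0],"angular":[0,0,0]}]' 100 40
python3 - <<'E'
from meas import *
for c in ("scene","top"):
    r=cams.read_camera(c)
    if c=="scene": cv2.imwrite("pics/end.png",cv2.resize(r["frame"][:,:,::-1],(800,600),interpolation=cv2.INTER_CUBIC))
    for n in ["round_stack_rim","square_stack_rim","beaker_mid","flask0_mid","flask1_mid","flask2_mid","wash_bottle_mid","dish0","dish1","marker"]:
        print(c,n,[(np.round(d["centre"],3).tolist(),round(d["p"],2)) for d in finder.mark_of(c,n)[:2]])
E
```

```text
time: 43.35
tcp_pos: [0.5151, 0.323, 0.2013]
orientation: [[0.004, 0.082, 0.997], [-0.007, 0.997, -0.082], [-1.0, -0.007, 0.005]]
wrist_force: [0.0, -0.1, -0.5]
finger_gap: 0.0853
time: 44.6
tcp_pos: [0.4992, 0.094, 0.2117]
orientation: [[0.021, 0.075, 0.997], [0.002, 0.997, -0.075], [-1.0, 0.003, 0.02]]
wrist_force: [0.3, -0.3, 0.3]
finger_gap: 0.0854
scene round_stack_rim [([0.451, -0.246, 0.096], 0.55)]
scene square_stack_rim [([0.576, -0.296, 0.09], 0.61)]
scene beaker_mid [([0.519, 0.324, 0.046], 0.72), ([0.453, -0.245, 0.079], 0.69)]
scene flask0_mid [([0.429, 0.441, 0.048], 0.65)]
scene flask1_mid [([0.524, 0.43, 0.049], 0.63)]
scene flask2_mid [([0.621, 0.426, 0.048], 0.48)]
scene wash_bottle_mid [([0.786, -0.194, 0.082], 0.84), ([0.545, -0.156, -0.002], 0.58)]
scene dish0 [([0.796, 0.146, -0.0], 0.66), ([0.546, -0.152, -0.002], 0.55)]
scene dish1 [([0.796, 0.146, -0.0], 0.66), ([0.546, -0.152, -0.002], 0.55)]
scene marker [([0.753, -0.032, -0.0], 0.79)]
top round_stack_rim [([0.451, -0.245, 0.096], 0.5)]
top square_stack_rim [([0.574, -0.293, 0.09], 0.51), ([0.62, 0.431, 0.047], 0.41)]
top beaker_mid [([0.518, 0.323, 0.038], 0.78)]
top flask0_mid [([0.427, 0.441, 0.049], 0.83)]
top flask1_mid [([0.522, 0.425, 0.048], 0.73)]
top flask2_mid [([0.617, 0.43, 0.044], 0.63), ([0.799, 0.143, -0.004], 0.61)]
top wash_bottle_mid []
top dish0 [([0.545, -0.155, -0.002], 0.9), ([0.573, -0.294, 0.088], 0.71)]
top dish1 [([0.545, -0.155, -0.002], 0.9), ([0.573, -0.294, 0.088], 0.71)]
top marker [([0.757, -0.036, -0.003], 0.62)]
```

View pics/end.png

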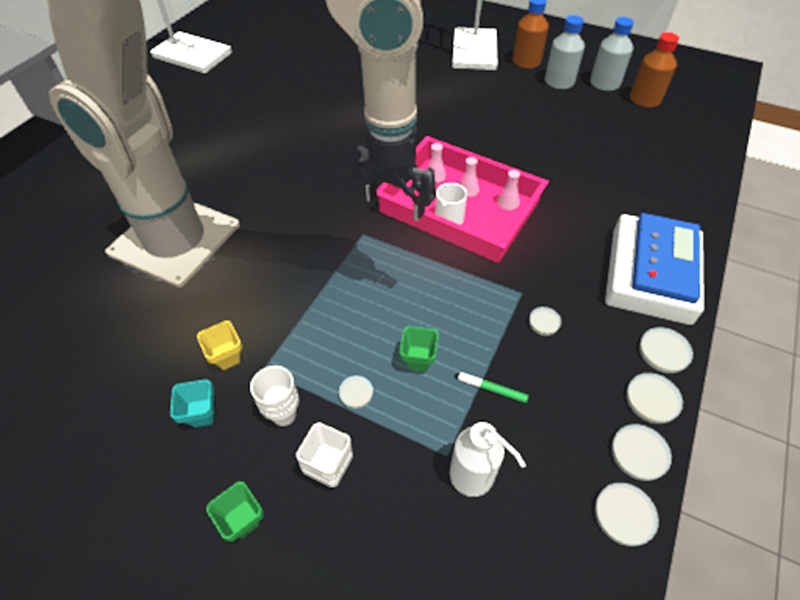

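Everything stands as wanted: round stack (273,393), square stack (325,455), beaker upright in the tray (452,203), and the rest untouched. Handing in.

```bash
python3 -c "
from rig import env
print(env.finish_job())"
```

```text
the job is handed in; nothing more can be done
None
```

I nested the round cup in the round stack, then the square cup in the square stack, then set the beaker upright in the empty half of the tray. I handed the job in at about 46 s of the 72 s.

**Cups:** I lowered the round cup to its calculated home height and the square cup to 0.4 mm above its own, then released them. Afterwards the scene camera showed both rims at about the expected 114 mm, centred within about 1–2 mm of where the stacks stood.

**Beaker:** I let go after about 3 N of contact with the tray floor. Both cameras place it near (0.518, 0.323), upright and clear of the flasks and wall.

**Everything else:** In the final picture the flasks, bottle, dishes, pen and coloured look-alikes are where they started. Wrist-force readings stayed below about 3 N.

**Checks that disagreed or fell short:**
- **Camera offset:** the two cameras differed by a steady 3 mm or so, and I used their average.
- **Network rim heights:** the networks still reported the stack rims at 90–96 mm. They don't seem to have taken in the added cup, so I relied on the pictures and the arm's height readings.
- **Missed detections:** the top camera's final pass missed the wash bottle and the far dish, but both appear in place in the scene view.
- **Top view of the nests:** the arm partly blocked it, so the nesting check rests mainly on the scene camera.

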